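# Lift the roller barrel from its cradle with its axle and clip it into the stand

## Task

Put the pastry roller together and away: take the axle by its wooden handle, thread it from the low end up through the bore of the wooden barrel while the barrel lies in its sloping draining cradle until its tip stands well out at the top, then lift the barrel out on the axle. Carry it to the grey stand and press the axle down past the orange sprung keeper until it lies level in both forks, handle on the keeper's side, with the barrel hanging free between the forks and the keeper snapped shut above the axle; then let go. The barrel touches food, so never touch it with the gripper and do not drop it, press only until the axle bottoms without forcing it or levering its tip up out of the fork, and leave the canister, skillet and cup where they are.

Things in the scene. Friction and masses are not known exactly. Their poses are not given: they have to be found in the camera images.
- axle_grip (a point): Centre of the axle's dark wooden handle, on the axis. Axle 200 mm long, x along it towards the tip. Along x from here: flat-sided handle from -30 to 30 mm, 22 mm wide (y), 28 mm tall (z), bare steel bar (journal) 14 mm thick to 58, brass collar 32 mm across to 64, steel bar 14 mm thick to the rounded tip at 170.
- axle_tip (a point): Rounded tip of the axle, 170 mm along x from axle_grip. At the start it points roughly to the robot's right (-y).
- axle: The axle as a whole; origin and axes as axle_grip. About 90 g, balanced about 70 mm ahead of the handle's centre. At the start it lies level in a low grey rest that holds it at the journal and near the tip, axis 45 mm above the table, handle free on all sides. It tips tip-down in a weak grip: hold the handle firmly, rather towards the journal.
- barrel_center (a point): Centre of the wooden barrel, on its axis, half-way along. A tube 76 mm long, 50 mm outside, straight bore about 20 mm wide right through along its x axis. x points up the slope, 27 degrees above level and roughly to the robot's right (-y); the low end, where the axle enters, faces left, its axis about 136 mm above the table.
- barrel: The barrel as a whole; origin and axes as barrel_center. About 90 g.
- cradle_seat (a point): Place of the barrel's centre in the fixed light-wood cradle, 153 mm above the table (axes: x level, z up). A 94 mm V trough sloping 27 degrees on a post; base 120 x 90 x 12 mm. Lips 5 mm thick at both ends stop the barrel (4 mm play each way); they end 19 mm below the bore's axis, so bar and collar pass over; lift the barrel square to the slope to clear them.
- stand: Fixed grey stand, base 150 x 100 x 12 mm; origin on the table midway between its two forks, x level from the keeper fork (x = -56.5 mm, takes the journal) to the plain V fork (x = 56.5, takes the bar beyond the barrel), z up. Forks 12 mm thick. Seated axle: y = 0, handle centre at x = -100 mm (play about 8 mm each way), tip towards +x. The stand does not move.
- stand_mid (a point): A point of the stand 85 mm above the table, midway between the forks: the MEAN height of the seated axle's axis. Both forks were clamped together at some height within 15 mm above or below that, which is not reported: feel for the floor. Above the seated axis: keeper 32 mm, flared mouth's top 48 mm (about 70 mm wide; slot 36 mm), plain V's top 23 mm.
- keeper (a joint): Orange sprung keeper, rad: 0 shut (level across the slot), 1.35 fully pressed in. Hinged on the slot's +y wall, 26 mm long, opens only downward and springs back; the roller's weight alone does not open it. Pushing the bar past takes about 1 to 5 N downward; it snaps shut only when the bar is on or just above the slot's V floor, which is rigid.
- canister_mid (a point): Bystander: middle of a white hard plastic canister with black lid, 90 mm in diameter, 130 mm high.
- skillet: Bystander: black steel skillet, 230 mm across, 45 mm high, with a 150 mm handle; origin at the centre of its underside.
- cup_mid (a point): Bystander: middle of a white porcelain cup, 76 mm across, 75 mm high, standing on a round red silicone trivet 150 mm across, 8 mm thick.
Things that resemble listed ones, but are neither listed nor needed, are in the scene too. Leave any green look-alike of the stand alone.

How it is judged:
On the way, in this order (a step that is already met when the one before it is completed fails the run):
1. the axle is threaded right through the barrel while the barrel still lies in its cradle (y of axle_tip in the frame of barrel_center between -0.014 and 0.014 m and z of axle_tip in the frame of barrel_center between -0.014 and 0.014 m and x of axle_tip in the frame of barrel_center above 0.05 m and x of axle_grip in the frame of barrel_center below -0.06 m and angle between the x axis of axle_grip and the x axis of barrel_center, either way round below 0.16 rad and distance between barrel_center and cradle_seat below 0.02 m), for 0.1 s.
2. the barrel hangs on the axle, lifted clear of the cradle (y of axle_tip in the frame of barrel_center between -0.014 and 0.014 m and z of axle_tip in the frame of barrel_center between -0.014 and 0.014 m and x of axle_tip in the frame of barrel_center above 0.05 m and x of axle_grip in the frame of barrel_center below -0.06 m and angle between the x axis of axle_grip and the x axis of barrel_center, either way round below 0.16 rad and distance between barrel_center and cradle_seat above 0.08 m and height (world z) of barrel_center above 0.12 m), for 0.2 s.
At the end, for the whole second after the job is handed in: Axle in both forks, level within 4 degrees, handle on the keeper side: handle centre and tip within 10 mm sideways and 20 mm in height of the mean seat, handle centre 88-113 mm from the stand middle; barrel on it between the forks, centre 55-105 mm up; keeper under 0.15 rad; all at rest (x of axle_grip in the frame of stand between -0.113 and -0.088 m and y of axle_grip in the frame of stand between -0.01 and 0.01 m and z of axle_grip in the frame of stand between 0.065 and 0.105 m and y of axle_tip in the frame of stand between -0.01 and 0.01 m and z of axle_tip in the frame of stand between 0.065 and 0.105 m and angle between axle_grip's own x axis and vertical between 1.5 and 1.64 rad and z of barrel_center in the frame of stand between 0.055 and 0.105 m and y of axle_tip in the frame of barrel_center between -0.014 and 0.014 m and z of axle_tip in the frame of barrel_center between -0.014 and 0.014 m and x of axle_tip in the frame of barrel_center above 0.05 m and x of axle_grip in the frame of barrel_center below -0.06 m and angle between the x axis of axle_grip and the x axis of barrel_center, either way round below 0.16 rad and value of joint keeper below 0.15 rad and linear speed of each of axle, barrel below 0.03 m/s); the robot touches nothing.
It fails at once if the gripper touches the barrel (contact force between the fingers and barrel above 1 N).
It fails at once if the axle is forced (contact forces summing to over 75 N against the stand, or 35 N against the barrel), or overpressed so that it is levered tip-up by over 6 degrees in the stand (contact force between axle and stand above 75 N or contact force between axle and barrel above 35 N or (angle between axle_grip's own x axis and vertical below 1.466 rad and horizontal distance between axle_grip and stand_mid below 0.14 m and z of axle_grip in the frame of stand below 0.11 m and contact force between axle and stand above 2 N)).
It fails at once if the barrel is dropped onto the table (height (world z) of barrel_center below 0.05 m).
It fails at once if canister, skillet or cup is moved more than 20 mm (distance of any of canister_mid, skillet, cup_mid from where it was at the start of the episode above 0.02 m).
It also fails if it takes over 64 s, if anything falls off the work surface, if the arm or the gripper's body presses on something with over 40 N, if the wrist force passes 120 N, or if a joint passes its speed limit or range.

## Robot

A 7-joint arm with a two-finger parallel gripper is mounted at the origin on the work surface. World frame = base frame: x ahead of the robot, y to its left, z up, the work surface at z = 0. Lengths are in m, angles in rad, forces in N, time in s.
With the tool pointing down it reaches from about 0.4 to 0.9 m from the base axis. Payload 5.6 kg.
Tool frame: the origin (TCP) lies midway between the tips of the shut fingers; the grasp point (between the pads) lies 19 mm behind it; y points along the fingers, z is the direction in which the jaws open and shut, and the axes are right-handed (so a half turn about y gives the same grasp; the last joint's range is limited). The gripper opens to 92 mm and grips with 3 to 60 N. Pads are 20 mm wide; open, the fingers measure 128 mm over their backs; the gripper's body (75 mm by 189 mm) begins 69 mm behind the grasp point.
Start: joints at [1.156, 0.468, -0.012, 1.603, 0.006, 1.071, -0.056], TCP at [0.236, -0.606, 0.215] pointing down, gripper open.
Joint ranges: [-2.53, 2.53], [-0.31, 2.02], [-1.57, 1.55], [0.28, 2.44], [-1.29, 4.43], [0.15, 1.84], [-2.92, 2.92]. Speed limits (rad/s): [2.57, 2.57, 3.14, 3.14, 3.14, 3.14, 3.14].

## Interface

Orientations are given as a 3x3 rotation matrix whose columns are the frame's x, y, z axes.
In Python, from station import env, effector, solver, viewer, workorder, search_frame, tip_of gives the robot as it stands. Calls block until the motion is done:
- env.reach(position, orientation): joint-space move of the TCP to a pose.
- env.movel(position, frame=None, rate=0.15): straight line of the TCP; frame=None keeps the orientation; rate is the mean speed in m/s.
- env.goto_joints(angles): joint-space move.
- effector.release() and effector.grasp(squeeze=None): open the fingers fully, or close them until they stop; squeeze is the grip in N (None keeps the last).
- env.pause(seconds).
- solver.inverse_kinematics(position, orientation): joint angles nearest the present ones, or None.
- env.sense(): the state.
- viewer.read_camera(name): name is "side" or "top"; returns (picture, depth): 384x512x3 uint8, red, green, blue; 384x512 float32, m along the optical axis (not along the pixel's ray), 0 where there is no reading.
- viewer.camera_info(name): a dict with "intrinsics" (3x3 intrinsics, pixels), "eye" and "rotation" of the camera in the world. Camera axes: x right, y up, looking along -z (the intrinsics and any distortion apply to the point x, -y, -z); pixel columns grow to the right and rows downward; lengths in m; the calibration is good to about 2 mm. A picture is of the moment at which its call begins. camera_info takes no time and is no camera call.
A pose or a line that the arm cannot do raises env.PlanningError and nothing moves.
- workorder.finish_job(): hands the job in, once; it reports no verdict.
Trained networks look in the newest picture that a camera, given by its name, has taken for a name from the list of things; names that differ only in an ending like _2 or _b are one class to them, and where a whole thing is asked for, a point or a joint stands for the part that bears it (a point fixed in the world has none). Each returns a list of dicts, best first, with "score" (0 to 1); they miss things now and then, are a little off and sometimes report something else, mostly with a low value. They report only what shows in the picture. A call takes as long as a camera call. They do not tell look-alikes from the thing itself.
- search_frame(camera, name): "at" ([x, y, z] in m, in world coordinates, good to about 4 mm: the middle of the surface that is visible of it).
- tip_of(camera, name): "at" ([x, y, z] in m, in world coordinates, good to about 4 mm: a listed point, or the origin of a listed thing).
The state is a dict: "t": time; "joint_positions": joint angles; "joint_velocities": joint speeds; "tau": joint torques, N m; "ee_pos": TCP position; "tcp_rot": TCP orientation; "wrist_force": force on the tool from outside, world axes, zero at the start; "moment": the same for the moment, N m; "gripper_width": finger opening in m.
Only numpy, scipy, OpenCV 4.12 (cv2) and the standard library are available. Lean on these libraries where they do the work, as an engineer would, in place of code of your own. Each camera call takes 0.05 s, during which the arm holds its last target.

## Working session

There is one attempt and no reset: what is moved stays moved. The work goes in short steps, each a Python script; the robot and the scene stay as the last script left them, time stands still between calls to the robot, and variables do not carry over. Pictures are saved under pics/ and viewed, and the job is handed in when it is done.

```bash
ls; mkdir -p pics
python3 - <<'E'
from station import *
from station import env,viewer,search_frame,tip_of
import cv2,numpy as np
s=env.sense();print(s['t'],s['ee_pos'],s['gripper_width']);print(np.round(s['tcp_rot'],3))
for c in("side","top"):
    p,d=viewer.read_camera(c);cv2.imwrite(f'pics/{c}0.png',p[:,:,::-1]);np.save(f'{c}0.npy',d)
    i=viewer.camera_info(c);print(c,i)
    for n in("axle_grip","axle_tip","barrel_center","cradle_seat","stand","stand_mid","keeper","canister_mid","skillet","cup_mid"):
        r=tip_of(c,n);print(n,[(np.round(q['at'],3).tolist(),round(q['score'],2)) for q in r])
print(env.sense()['t'])
E
```

```text
pics
0.0 [ 0.23587474 -0.60506078  0.21365974] 0.09183078451777132
[[-0.932 -0.001  0.363]
 [-0.363  0.002 -0.932]
 [ 0.    -1.    -0.002]]
side {'intrinsics': array([[479.89005402,   0.        , 251.90593717],
       [  0.        , 479.89005402, 199.29869514],
       [  0.        ,   0.        ,   1.        ]]), 'eye': array([ 0.25029573, -1.44066497,  0.94395518]), 'rotation': array([[ 0.96616941,  0.15013095, -0.20970783],
       [-0.25687934,  0.48761393, -0.83441336],
       [-0.02301481,  0.86005427,  0.5096832 ]])}
axle_grip [([0.524, 0.193, 0.149], 0.63), ([0.641, 0.08, 0.046], 0.51)]
axle_tip [([0.67, -0.095, 0.046], 0.46), ([0.516, -0.214, 0.001], 0.25)]
barrel_center [([0.523, 0.188, 0.154], 0.63)]
cradle_seat [([0.522, 0.189, 0.147], 0.88)]
stand [([0.822, -0.119, -0.003], 0.86), ([0.517, -0.214, 0.0], 0.82), ([0.355, 0.01, -0.004], 0.82), ([0.302, -0.212, 0.002], 0.7)]
stand_mid [([0.3, -0.217, 0.091], 0.7), ([0.518, -0.213, 0.085], 0.59), ([0.825, -0.12, 0.084], 0.59), ([0.354, 0.008, 0.087], 0.55), ([0.743, 0.276, 0.048], 0.25)]Traceback (most recent call last):
  File "<stdin>", line 9, in <module>
ValueError: it knows: axle, axle_grip, axle_tip, barrel, barrel_center, canister_mid, cradle_seat, cup_mid, skillet, stand, stand_mid
```

Run:
```python
from station import env,viewer,search_frame,tip_of
import cv2,numpy as np
for c in("top","side"):
    p,d=viewer.read_camera(c);cv2.imwrite(f'pics/{c}1.png',cv2.resize(p[:,:,::-1],(800,600),interpolation=cv2.INTER_CUBIC));np.save(f'{c}0.npy',d);np.save(f'{c}p.npy',p)
    i=viewer.camera_info(c)
    if c=='top':print(c,i)
    for n in("axle_grip","axle_tip","barrel_center","cradle_seat","stand","stand_mid","canister_mid","skillet","cup_mid")[0 if c=='top' else 6:]:
        r=tip_of(c,n);print(n,[(np.round(q['at'],3).tolist(),round(q['score'],2)) for q in r])
print(env.sense()['t'])
```

```text
top {'intrinsics': array([[440.39947879,   0.        , 260.10088459],
       [  0.        , 440.39947879, 188.11710357],
       [  0.        ,   0.        ,   1.        ]]), 'eye': array([ 0.44070471, -0.12704156,  1.26557597]), 'rotation': array([[ 0.02066446,  0.99555272, -0.09191172],
       [-0.99976584,  0.02116711,  0.00449727],
       [ 0.00642278,  0.09179726,  0.995757  ]])}
axle_grip [([0.64, 0.074, 0.045], 0.81), ([0.523, 0.188, 0.15], 0.22)]
axle_tip []
barrel_center [([0.528, 0.191, 0.156], 0.91)]
cradle_seat [([0.52, 0.183, 0.154], 0.82)]
stand [([0.304, -0.217, -0.004], 0.86), ([0.355, 0.007, 0.002], 0.81), ([0.521, -0.214, -0.002], 0.78), ([0.823, -0.115, 0.0], 0.72)]
stand_mid [([0.305, -0.221, 0.085], 0.93), ([0.354, 0.011, 0.086], 0.93), ([0.825, -0.119, 0.088], 0.79), ([0.519, -0.212, 0.086], 0.67)]
canister_mid [([0.712, -0.311, 0.062], 0.73)]
skillet [([0.559, -0.531, 0.002], 0.72)]
cup_mid [([0.742, 0.277, 0.048], 0.73)]
canister_mid [([0.707, -0.313, 0.064], 0.87)]
skillet [([0.558, -0.527, -0.002], 0.85), ([0.522, 0.188, 0.152], 0.24)]
cup_mid [([0.74, 0.275, 0.051], 0.93)]
1.05
```

View pics/top1.png

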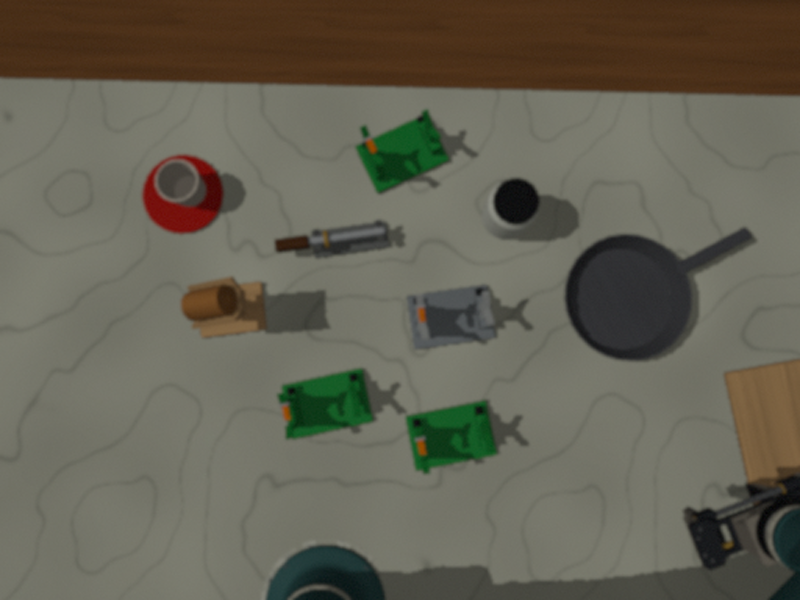

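View pics/side1.png

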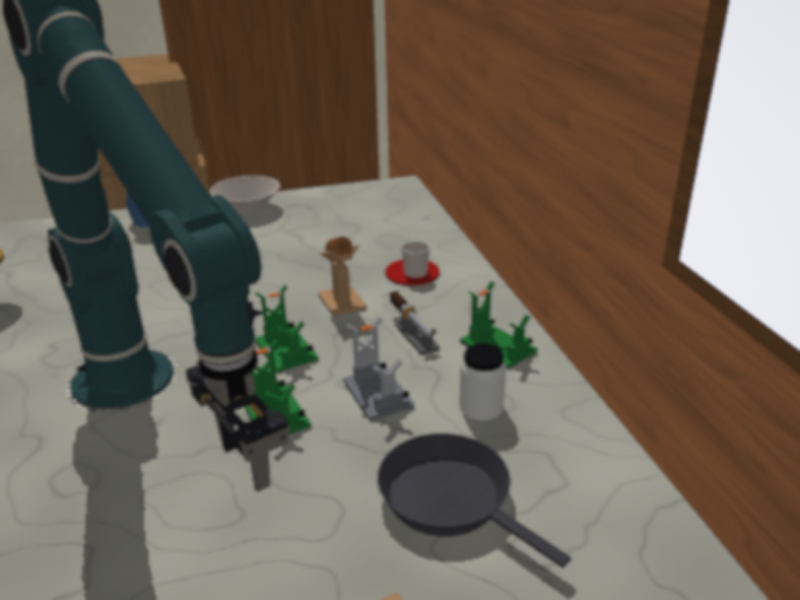

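```bash
cat > h.py <<'E'
from station import env,effector,solver,viewer,workorder,search_frame,tip_of
import cv2,numpy as np
def cloud(c,d):
    i=viewer.camera_info(c);K=i['intrinsics'];v,u=np.indices(d.shape)
    P=np.stack([(u-K[0,2])/K[0,0]*d,-(v-K[1,2])/K[1,1]*d,-d],-1)
    return P@i['rotation'].T+i['eye']
def proj(c,X):
    i=viewer.camera_info(c);K=i['intrinsics'];q=(np.asarray(X)-i['eye'])@i['rotation'];return np.array([K[0,0]*q[...,0]/-q[...,2]+K[0,2],K[1,1]*q[...,1]/q[...,2]+K[1,2]]).T
E
python3 - <<'E'
from h import *
for c in('top','side'):
    d=np.load(c+'0.npy');p=np.load(c+'p.npy');P=cloud(c,d)
    def sel(cx,cy,r,z0,z1): return (abs(P[...,0]-cx)<r)&(abs(P[...,1]-cy)<r)&(P[...,2]>z0)&(P[...,2]<z1)&(d>0)
    print(c)
    # axle
    m=sel(.65,-.01,.13,.03,.08)
    Q=P[m];C=p[m].astype(int);print('axle',len(Q),Q.min(0),Q.max(0))
    dark=(C[:,0]-C[:,2]>15)
    for nm,mm in(('all',np.ones(len(Q),bool)),('handle',dark)):
        q=Q[mm];
        if len(q)<5: continue
        l=np.polyfit(q[:,1],q[:,0],1);print(nm,len(q),'mean',q.mean(0),'ang',l,'y',q[:,1].min(),q[:,1].max(),'zmax',np.percentile(q[:,2],[50,90,100]))
    m=sel(.525,.19,.09,.115,.22);Q=P[m];print('barrel',len(Q),Q.min(0),Q.max(0),Q.mean(0))
    m=sel(.519,-.213,.1,.005,.03);Q=P[m];print('base',len(Q),Q.mean(0),cv2.minAreaRect((Q[:,:2]*1000).astype(np.float32)),np.percentile(Q[:,2],[10,50,90]))
    np.savez(c+'cl.npz',P=P,p=p,d=d)
for c,b in(('top',[(165,135,100,80),(250,170,80,65),(110,160,80,70)]),('side',[(215,190,70,90),(240,170,60,60),(195,140,60,70)])):
    p=np.load(c+'p.npy')[:,:,::-1]
    ims=[cv2.resize(p[y:y+h,x:x+w],None,fx=270/w,fy=270/w,interpolation=cv2.INTER_CUBIC) for x,y,w,h in b]
    H=max(i.shape[0] for i in ims);cv2.imwrite(f'pics/crop_{c}.png',np.hstack([np.pad(i,((0,H-i.shape[0]),(0,0),(0,0))) for i in ims])[:600,:])
E
```

```text
top
axle 586 [ 0.62408035 -0.09355672  0.03148347] [0.77901062 0.10260211 0.07551737]
all 586 mean [0.656385   0.0058495  0.05200576] ang [-0.33327713  0.6583345 ] y -0.09355671938230617 0.1026021095113997 zmax [0.05166251 0.05979368 0.07551737]
handle 191 mean [0.64051582 0.06297437 0.05815913] ang [-0.13795836  0.64920366] y 0.007840444167894922 0.1026021095113997 zmax [0.05835868 0.06162553 0.06571809]
barrel 1046 [0.48160524 0.12933882 0.122699  ] [0.56433946 0.23188641 0.19430956] [0.52157917 0.17662029 0.16325024]
base 1499 [ 0.51390552 -0.21290364  0.01187962] ((520.7630615234375, -213.14089965820312), (192.6787872314453, 192.54861450195312), 89.10613250732422) [0.0080241  0.01190796 0.01541321]
side
axle 309 [ 0.62458069 -0.09782087  0.03102612] [0.77898943 0.1029757  0.07843049]
all 309 mean [ 0.66607674 -0.01046989  0.05090334] ang [-0.45430502  0.66132022] y -0.0978208664660154 0.10297570195829575 zmax [0.05100588 0.06136039 0.07843049]
handle 97 mean [0.64193047 0.04395717 0.05543103] ang [-0.12979972  0.6476361 ] y -0.0005120837188923311 0.10284806828645032 zmax [0.05795492 0.06229083 0.06616031]
barrel 273 [0.48316186 0.12650231 0.11641983] [0.56291083 0.22450229 0.19362434] [0.52051927 0.16133446 0.16159406]
base 711 [ 0.50785347 -0.22622805  0.01393395] ((520.264892578125, -212.5520477294922), (192.79861450195312, 194.9736328125), 88.71204376220703) [0.00732535 0.01305433 0.02272914]
```

View pics/crop_top.png

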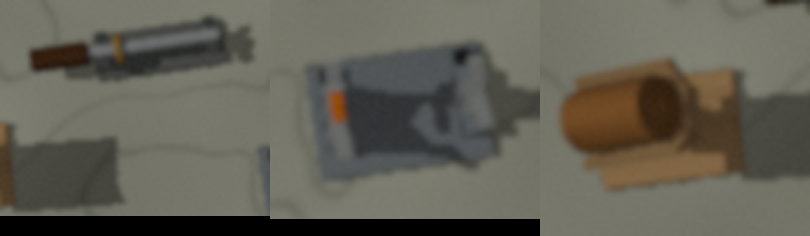

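View pics/crop_side.png

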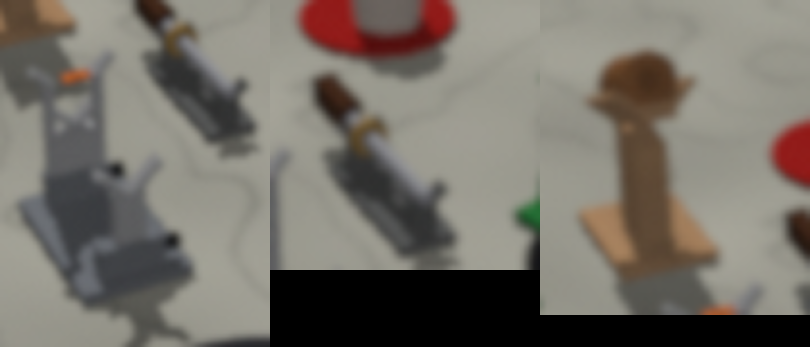

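Run:
```python
from h import *
from scipy.optimize import least_squares
for c in('top','side'):
    f=np.load(c+'cl.npz');P,p,d=f['P'],f['p'].astype(int),f['d']
    print(c)
    def box(cx,cy,r,z0,z1): return (abs(P[...,0]-cx)<r)&(abs(P[...,1]-cy)<r)&(P[...,2]>z0)&(P[...,2]<z1)&(d>0)
    # handle
    m=box(.642,.07,.05,.045,.075)&(p[...,0]-p[...,2]>12)
    q=P[m];l=np.polyfit(q[:,1],q[:,0],1)
    r=cv2.minAreaRect((q[:,:2]*1000).astype(np.float32));print('handle',len(q),q.mean(0),l,r)
    # whole axle points top: z>0.047 bar in -.08..0.02
    m=box(.655,0,.025,.048,.075);m&=abs(P[...,1])<.09
    q=P[box(.653,-.03,.06,.046,.056)];
    l=np.polyfit(q[:,1],q[:,0],1);print('bar',len(q),l, 'x at y=-.03',np.polyval(l,-.03))
    # barrel cylinder
    m=box(.523,.185,.07,.125,.21)&(p[...,0]-p[...,2]>30)
    q=P[m]
    def res(t):
        yaw,el=t[2],np.radians(27);a=np.array([np.cos(el)*np.cos(yaw),np.cos(el)*np.sin(yaw),np.sin(el)])
        w=q-np.array([t[0],t[1],.153]);return np.linalg.norm(np.cross(w,a),axis=1)-.025
    s=least_squares(res,[.523,.187,-1.45],loss='soft_l1',f_scale=.002)
    yaw=s.x[2];a=np.array([np.cos(.4712)*np.cos(yaw),np.cos(.4712)*np.sin(yaw),np.sin(.4712)])
    ok=abs(res(s.x))<.004;ax=(q[ok]-[s.x[0],s.x[1],.153])@a
    print('barrel fit',s.x,ok.mean(),ok.sum(),'axial',np.percentile(ax,[1,5,50,95,99]))
    # stand
    g=(abs(P[...,0]-.52)<.1)&(abs(P[...,1]+.213)<.11)&(P[...,2]>.006)&(P[...,2]<.018)&(d>0)&(p[...,2]-p[...,0]>-3)
    for nm,mm in(('base',g),('high',box(.52,-.213,.1,.095,.16)),('highfork',box(.52,-.16,.05,.12,.16)),('keep',box(.52,-.19,.07,.08,.16)&(p[...,0]-p[...,2]>60))):
        q=P[mm]
        if len(q)>4: print(nm,len(q),q.mean(0),cv2.minAreaRect((q[:,:2]*1000).astype(np.float32)),q.min(0),q.max(0))
    # cradle base
    m=box(.52,.17,.11,.006,.02)&(p[...,0]-p[...,2]>25);q=P[m];print('cradle base',len(q),cv2.minAreaRect((q[:,:2]*1000).astype(np.float32)))
```

```text
top
handle 172 [0.63856311 0.07280524 0.058081  ] [-0.15184112  0.64961794] ((641.3048095703125, 61.24059295654297), (22.24018096923828, 84.39654541015625), 9.670212745666504)
bar 237 [-0.20346093  0.64989557] x at y=-.03 0.6559993978411072
barrel fit [ 0.52183992  0.18656882 -1.42892979] 0.6163583252190847 633 axial [-0.03813715 -0.03158912  0.01109749  0.04620756  0.04819364]
base 1341 [ 0.51464072 -0.2123342   0.01205008] ((516.9720458984375, -213.95443725585938), (99.00643157958984, 148.9545135498047), 9.251687049865723) [ 0.46011671 -0.29354004  0.00612881] [ 0.57441385 -0.13537617  0.01793947]
high 227 [ 0.51486546 -0.19995272  0.12319101] ((516.6047973632812, -213.30934143066406), (74.97669982910156, 126.48909759521484), 9.42175006866455) [ 0.47091284 -0.2796926   0.09523061] [ 0.55325379 -0.14715243  0.15069851]
highfork 122 [ 0.50915414 -0.15827185  0.13869662] ((507.56439208984375, -157.78915405273438), (74.8357162475586, 15.535116195678711), 7.066347599029541) [ 0.47091284 -0.16896727  0.12879753] [ 0.54493764 -0.14715243  0.15069851]
keep 32 [ 0.5123855  -0.15730076  0.13
[... 999 characters left out ...]
(75.46135711669922, 134.9123077392578), 7.334646224975586) [ 0.47066338 -0.28340523  0.09549755] [ 0.5545901  -0.14490925  0.15237618]
highfork 90 [ 0.51053867 -0.16144886  0.13587563] ((509.0874328613281, -159.967041015625), (76.28443145751953, 21.158761978149414), 14.138071060180664) [ 0.47066338 -0.17430362  0.12028699] [ 0.54532227 -0.14490925  0.15237618]
keep 18 [ 0.51245979 -0.15876933  0.1338321 ] ((514.205078125, -159.59690856933594), (26.692977905273438, 12.086502075195312), 21.00175666809082) [ 0.50155707 -0.16748204  0.1283232 ] [ 0.52449906 -0.14917175  0.13729771]
cradle base 285 ((521.6959228515625, 189.03924560546875), (91.2635269165039, 142.5303497314453), 9.019881248474121)
```

```bash
cat >> h.py <<'E'
def ax(yaw,el): return np.array([np.cos(el)*np.cos(yaw),np.cos(el)*np.sin(yaw),np.sin(el)])
def rot(yaw,el,s=-1):
    # axle direction a = s*tool x ; tool y down
    a=ax(yaw,el); n=np.array([-np.sin(el)*np.cos(yaw),-np.sin(el)*np.sin(yaw),np.cos(el)])
    x=s*a;y=-n;z=np.cross(x,y);return np.column_stack([x,y,z])
G=.015 # grasp point along handle
def tcp(grip,yaw,el,g=None):
    # TCP for axle_grip position
    R=rot(yaw,el);return np.asarray(grip)+ax(yaw,el)*(G if g is None else g)+.019*R[:,1]
SEAT=np.array([.522,.187,.153]);CY=np.radians(-82.1);EL=np.radians(27)
ST=np.array([.517,-.214,0]);SY=np.radians(-80.75)
AX=np.array([.6395,.075,.045]);AY=np.radians(-81.3)
E
python3 - <<'E'
import h;from h import *
base_rot=h.rot
for s in(1,-1):
    h.rot=lambda y,e,ss=s:base_rot(y,e,ss)
    print(s)
    for nm,g,y,e in(('ax',AX,AY,0),('axup',AX+[0,0,.2],AY,0),('pre+',SEAT+ax(CY,EL)*-.225+.12*np.array([-.06,.45,.89]),CY,EL),('pre',SEAT+ax(CY,EL)*-.225,CY,EL),('in',SEAT+ax(CY,EL)*-.107,CY,EL),('lift',SEAT+ax(CY,EL)*-.107+[0,.07,.14],CY,EL),('st+',ST-.1*ax(SY,0)+[0,0,.2],SY,.1),('st',ST-.1*ax(SY,0)+[0,0,.085],SY,0)):
        q=solver.inverse_kinematics(tcp(g,y,e),h.rot(y,e)); print(nm,None if q is None else np.round(q,2))
# rest+axle direction refine
f=np.load('topcl.npz');P,p,d=f['P'],f['p'].astype(int),f['d']
m=(abs(P[...,0]-.65)<.05)&(abs(P[...,1])<.13)&(P[...,2]>.02)&(P[...,2]<.08)&(d>0)
q=P[m];print(cv2.minAreaRect((q[:,:2]*1000).astype(np.float32)))
m=m&(p[...,0]-p[...,2]>12);
for lo in np.arange(-.0,.12,.01):
    qq=P[m&(P[...,1]>lo)&(P[...,1]<=lo+.01)];
    if len(qq):print(round(lo,2),len(qq),qq.mean(0).round(4),np.ptp(qq[:,0]).round(3))
E
```

```text
1
ax [ 0.25  0.78 -0.57  1.7   0.54  0.83 -0.41]
axup [ 0.35  0.56 -0.71  1.57  0.39  1.16 -0.29]
pre+ [-0.47  0.86 -0.77  1.4   0.79  1.57 -1.23]
pre [-0.29  1.05 -0.96  1.54  1.04  1.53 -1.38]
in [-0.1   0.9  -0.98  1.69  1.01  1.49 -1.28]
lift [-0.32  0.68 -0.77  1.48  0.73  1.59 -1.08]
st+ [ 0.6   0.33 -0.55  1.95  0.34  0.91  0.02]
st [ 0.6   0.53 -0.51  2.    0.39  0.71  0.01]
-1
ax [-0.93  1.21  1.33  1.78 -1.25  1.27 -2.23]
axup [-0.95  0.83  1.34  1.66 -0.83  1.34 -2.46]
pre+ [-0.33  1.03 -1.11  1.39  1.02  1.75  1.78]
pre [-0.16  1.31 -1.34  1.53  1.34  1.83  1.65]
in [ 0.04  1.16 -1.34  1.68  1.25  1.78  1.74]
lift [-0.17  0.84 -1.11  1.47  0.92  1.75  1.93]
st+ [-0.86  0.62  1.36  2.03 -0.63  1.   -2.19]
st [ 0.09  0.46  0.12  2.03 -0.09  0.65 -2.71]
((650.6035766601562, 4.611289978027344), (40.7043342590332, 199.20521545410156), 10.109213829040527)
-0.0 6 [0.6409 0.0088 0.052 ] 0.014
0.01 29 [0.6486 0.0137 0.0575] 0.028
0.02 3 [0.6507 0.0203 0.0514] 0.006
0.04 16 [0.6407 0.0479 0.0585] 0.02
0.05 25 [0.6421 0.0551 0.0579] 0.02
0.06 34 [0.6395 0.0648 0.058 ] 0.022
0.07 28 [0.6385 0.0755 0.0581] 0.021
0.08 31 [0.6355 0.0845 0.0579] 0.023
0.09 31 [0.6354 0.0953 0.0584] 0.02
0.1 5 [0.6366 0.1023 0.0573] 0.011
```

```bash
sed -i 's/s=-1)/s=1)/; s/^AX=.*/AX=np.array([.639,.0735,.045]);AY=np.radians(-80.9)/' h.py
cat >> h.py <<'E'
def st(m=''):
    s=env.sense();print(m,'t',round(s['t'],2),'p',np.round(s['ee_pos'],4),'F',np.round(s['wrist_force'],2),'M',np.round(s['moment'],2),'w',round(s['gripper_width'],4));return s
def snap(c,n,box=None,fx=1):
    p,d=viewer.read_camera(c);np.savez(n+'.npz',p=p,d=d,P=cloud(c,d))
    im=p[:,:,::-1]
    if box: x,y,w,hh=box;im=im[y:y+hh,x:x+w]
    cv2.imwrite(f'pics/{n}.png',cv2.resize(im,None,fx=fx,fy=fx,interpolation=cv2.INTER_CUBIC))
E
python3 - <<'E'
from h import *
R=rot(AY,0);T=tcp(AX,AY,0)
env.reach(T+[0,0,.15],R);st('above')
env.movel(T+[0,0,.05],rate=.3);env.movel(T,rate=.15);st('down')
snap('side','g0',(200,120,180,135),4)
E
```

```text
above t 3.8 p [0.6415 0.0572 0.1759] F [ 0.27 -0.81  0.87] M [-0.06 -0.13 -0.01] w 0.0923
down t 4.77 p [0.6422 0.0591 0.0272] F [0.2  0.17 1.37] M [ 0.04 -0.1   0.06] w 0.092
```

View pics/g0.png

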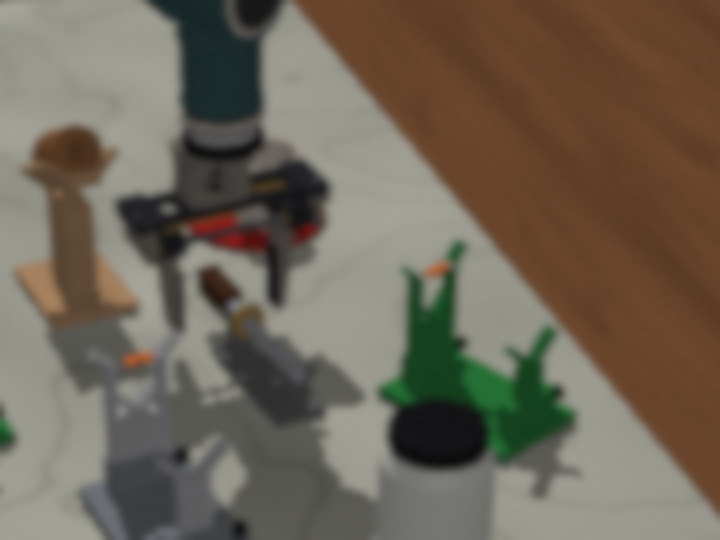

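The open jaws straddle the handle (crop pixel 215,285) evenly, with the cradle clear. I'll grasp it now.

Run:
```python
from h import *
effector.grasp(55);s=st('grasp')
p=s['ee_pos'];env.movel(p+[0,0,.02],rate=.1);st('up2')
env.movel(p+[0,0,.2],rate=.3);s=st('up')
print(np.round(s['tcp_rot'],3))
snap('side','g1',(200,90,180,135),4);snap('top','g2',(150,100,150,110),5)
P=np.load('g2.npz');
```

```text
grasp t 5.88 p [0.6425 0.059  0.0265] F [ 2.82  0.47 -0.  ] M [ 0.09 -0.85  0.11] w 0.0217
up2 t 6.23 p [0.6427 0.0589 0.0474] F [ 0.74 -0.02 -0.49] M [ 0.04 -0.09  0.02] w 0.0218
up t 6.98 p [0.6413 0.0583 0.2246] F [ 0.47 -0.03 -1.53] M [-0.03 -0.08  0.01] w 0.0222
[[ 0.158 -0.003  0.987]
 [-0.987 -0.001  0.158]
 [ 0.    -1.    -0.003]]
```

View pics/g1.png

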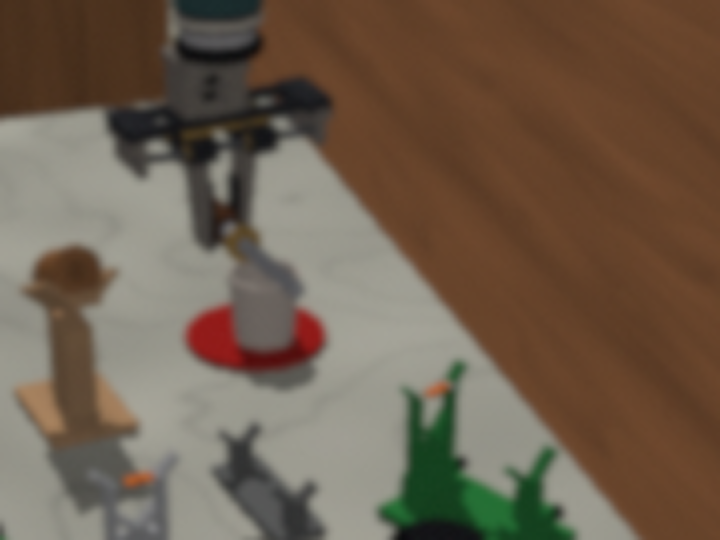

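View pics/g2.png

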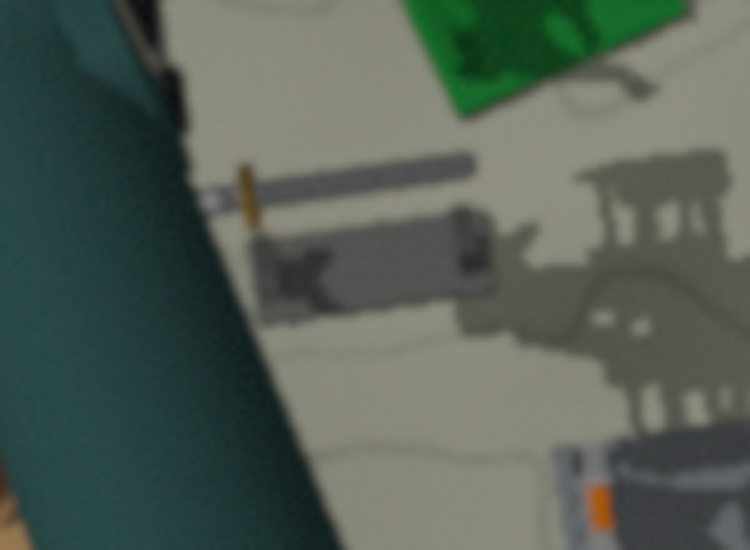

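The axle is held level, with the bar running from crop (205,200) to the tip at (475,165) and the rest left empty. Next I'll measure it in the tool frame.

```bash
cat >> h.py <<'E'
def inhand(f,ee,R,verbose=True):
    """points near the bar in tool frame: distance along tool x from TCP, offsets"""
    z=np.load(f);P=z['P'];d=z['d'];q=(P[d>0]-ee)@R;c=z['p'][d>0].astype(int)
    return q,c
E
python3 - <<'E'
from h import *
s=env.sense();ee,R=s['ee_pos'],s['tcp_rot']
for f in('g1.npz','g2.npz'):
    q,c=inhand(f,ee,R)
    m=(q[:,0]>.02)&(q[:,0]<.2)&(abs(q[:,1]+.019)<.03)&(abs(q[:,2])<.03);b=q[m];cc=c[m]
    print(f,len(b),'xmax',np.sort(b[:,0])[-5:].round(4))
    for lo in np.arange(.02,.17,.015):
        k=b[(b[:,0]>=lo)&(b[:,0]<lo+.015)]
        if len(k):print(round(lo,3),len(k),np.median(k,0).round(4),'zmin/max',k[:,2].min().round(4),k[:,2].max().round(4),'ytop',np.percentile(k[:,1],5).round(4))
    br=b[(cc[:,0]-cc[:,2]>15)&(b[:,0]>.025)&(b[:,0]<.07)];print('brass',len(br),np.median(br,0).round(4),br[:,0].min(),br[:,0].max())
E
```

```text
g1.npz 132 xmax [0.1535 0.1542 0.1546 0.1585 0.1605]
0.02 5 [ 0.0236 -0.0264 -0.0037] zmin/max -0.0081 0.001 ytop -0.0282
0.035 31 [ 0.0484 -0.0271 -0.0046] zmin/max -0.0161 0.0163 ytop -0.0353
0.05 24 [ 0.0524 -0.0258 -0.0044] zmin/max -0.0167 0.0098 ytop -0.037
0.065 10 [ 0.0708 -0.027  -0.0051] zmin/max -0.0084 0.0027 ytop -0.0294
0.08 10 [ 0.0853 -0.027  -0.0037] zmin/max -0.0064 0.0006 ytop -0.0297
0.095 13 [ 0.1026 -0.0269 -0.0038] zmin/max -0.0083 0.0064 ytop -0.0288
0.11 9 [ 0.1174 -0.0264 -0.004 ] zmin/max -0.0055 0.0043 ytop -0.0283
0.125 9 [ 0.13   -0.0253 -0.0029] zmin/max -0.0057 0.0018 ytop -0.0292
0.14 19 [ 0.1479 -0.0251 -0.0013] zmin/max -0.0071 0.006 ytop -0.0305
0.155 2 [ 1.595e-01 -2.810e-02  1.000e-04] zmin/max -0.0012 0.0014 ytop -0.0283
brass 48 [ 0.0495 -0.0261 -0.0051] 0.04470563651010548 0.06518514383271476
g2.npz 355 xmax [0.1516 0.1519 0.1533 0.1536 0.1539]
0.02 24 [ 0.0293 -0.0255 -0.0021] zmin/max -0.0084 0.0041 ytop -0.0283
0.035 65 [ 0.0455 -0.0274 -0.0034] zmin/max -0.0172 0.0129 ytop -0.0358
0.05 40 [ 0.0574 -0.0251 -0.0017] zmin/max -0.0076 0.0055 ytop -0.0292
0.065 38 [ 0.0725 -0.0251 -0.002 ] zmin/max -0.0071 0.0064 ytop -0.0283
0.08 40 [ 0.0877 -0.0256 -0.0017] zmin/max -0.0078 0.0063 ytop -0.029
0.095 39 [ 0.1024 -0.0248 -0.0017] zmin/max -0.0075 0.0059 ytop -0.029
0.11 38 [ 0.1176 -0.0248 -0.0023] zmin/max -0.0075 0.0068 ytop -0.0305
0.125 39 [ 0.1327 -0.0255 -0.0013] zmin/max -0.0071 0.0066 ytop -0.0292
0.14 32 [ 0.1464 -0.0242 -0.0013] zmin/max -0.0072 0.0048 ytop -0.028
brass 50 [ 0.0463 -0.03   -0.0042] 0.03974934033100572 0.04940611736466798
```

```bash
sed -i 's/^G=.015.*/G=.0155/' h.py
cat >> h.py <<'E'
N=np.array([-np.sin(EL)*np.cos(CY),-np.sin(EL)*np.sin(CY),np.cos(EL)])
def thr(x,n=0): return tcp(SEAT+ax(CY,EL)*x+N*n,CY,EL)
E
python3 - <<'E'
from h import *
R=rot(CY,EL)
env.reach(thr(-.225,.2),R);st('hi')
env.movel(thr(-.22,0),R,rate=.25);s=st('pre');print(thr(-.22)-s['ee_pos'],np.abs(R-s['tcp_rot']).max())
snap('side','p1',(150,90,180,135),4);snap('top','p2',(50,130,160,120),5)
E
```

```text
hi t 8.68 p [0.4869 0.4516 0.2192] F [ 0.73 -0.28 -1.04] M [0.5  0.01 0.01] w 0.0219
pre t 9.62 p [0.4986 0.3603 0.0445] F [-0.08 -0.5   0.12] M [ 0.53 -0.07 -0.07] w 0.0215
[-0.00045746 -0.00133763 -0.00127722] 0.0022262529759296545
```

View pics/p1.png

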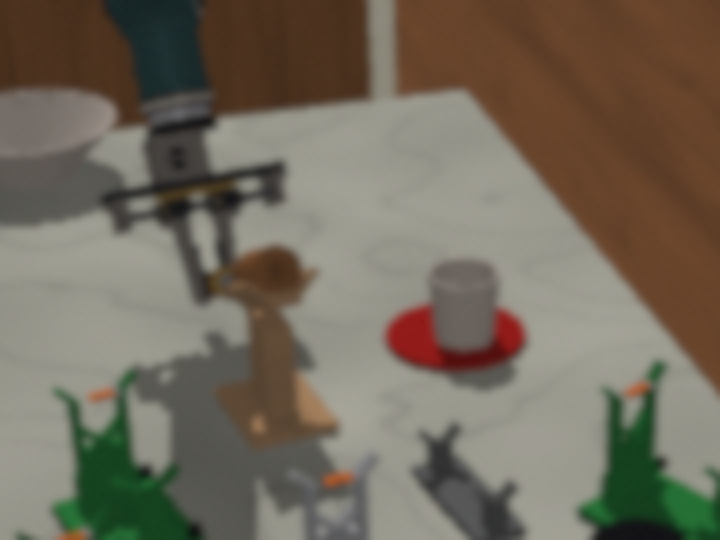

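View pics/p2.png

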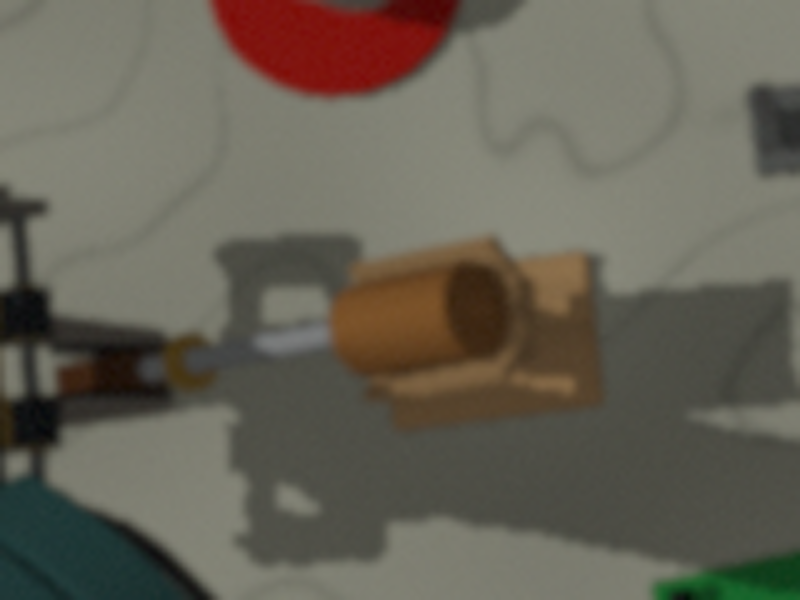

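The bar points at the low end of the barrel, with the bar from crop (190,362) to (330,335) and the barrel's low end near (340,330). I'll check the lateral offsets numerically.

Run:
```python
from h import *
from scipy.optimize import least_squares
z=np.load('p2.npz');P=z['P'];d=z['d'];p=z['p'].astype(int)
R=rot(CY,EL) # x=a,y=-n,z=lateral
q=(P[d>0]-SEAT)@R;c=p[d>0]
print('bar'); 
m=(q[:,0]>-.165)&(q[:,0]<-.03)&(abs(q[:,1])<.03)&(abs(q[:,2])<.03)&(c[:,0]-c[:,2]<12);b=q[m]
for lo in np.arange(-.165,-.03,.015):
    k=b[(b[:,0]>=lo)&(b[:,0]<lo+.015)]
    if len(k)>3:print(round(lo,3),len(k),np.median(k,0).round(4),k[:,2].min().round(4),k[:,2].max().round(4),np.percentile(k[:,1],[5,20]).round(4))
m=(q[:,0]>-.06)&(q[:,0]<.06)&(abs(q[:,1])<.04)&(abs(q[:,2])<.04)&(c[:,0]-c[:,2]>25)
b=q[m]
print('barrel')
for lo in np.arange(-.06,.06,.01):
    k=b[(b[:,0]>=lo)&(b[:,0]<lo+.01)&(b[:,1]<0)]
    if len(k)>8:
        f=least_squares(lambda t:np.hypot(k[:,1]-t[0],k[:,2]-t[1])-.025,[0,0],loss='soft_l1',f_scale=.002).x
        print(round(lo,3),len(k),f.round(4),k[:,2].min().round(4),k[:,2].max().round(4),k[:,1].min().round(4))
```

```text
bar
-0.165 6 [-0.1537 -0.0073  0.0011] -0.0031 0.005 [-0.0081 -0.0076]
-0.15 18 [-0.1435 -0.0084 -0.0004] -0.005 0.0067 [-0.0105 -0.0097]
-0.135 22 [-0.128  -0.0079 -0.0004] -0.0067 0.0066 [-0.0102 -0.0095]
-0.12 26 [-0.1106 -0.0077 -0.0011] -0.0066 0.0067 [-0.0104 -0.0093]
-0.105 22 [-0.0964 -0.0067 -0.0006] -0.0069 0.007 [-0.0105 -0.009 ]
-0.09 24 [-0.082  -0.0078 -0.0007] -0.0065 0.0063 [-0.0097 -0.0093]
-0.075 24 [-0.0662 -0.0073 -0.0005] -0.0064 0.0074 [-0.0106 -0.0098]
barrel
-0.04 37 [ 0.0004 -0.0004] -0.0216 0.0223 -0.0272
-0.03 60 [ 0.     -0.0003] -0.0327 0.0233 -0.0277
-0.02 57 [-0.     -0.0005] -0.0243 0.0242 -0.0264
-0.01 61 [ 0.0001 -0.    ] -0.0249 0.0229 -0.0273
0.0 58 [-0.     -0.0002] -0.0246 0.0243 -0.0273
0.01 62 [-0.0001 -0.0001] -0.0231 0.0247 -0.0275
0.02 60 [ 0.     -0.0001] -0.0245 0.0229 -0.0292
0.03 131 [ 0.0031 -0.0002] -0.0232 0.0248 -0.0288
```

Lateral offset is about 0.3 mm, but the bar sits about 1.5 mm high, so I'll lower it by 1.2 mm and thread with force checks.

Run:
```python
from h import *
R=rot(CY,EL);a=ax(CY,EL)
env.movel(thr(-.22,-.0014),R,rate=.05);s=st('pre');F0=s['wrist_force']
print('n err',(s['ee_pos']-thr(-.22))@N)
x=-.22
while x<-.1071:
    x=min(x+(.006 if x<-.19 else .012),-.107)
    env.movel(thr(x,-.0014),R,rate=.06);s=env.sense();dF=s['wrist_force']-F0
    print(round(x,3),'F along',round(dF@a,2),'n',round(dF@N,2),'lat',round(dF@R[:,2],2),'ex',round((s['ee_pos']-thr(x))@a,4))
    if np.linalg.norm(dF)>8: print('STOP');break
st('in')
snap('side','t1',(150,90,180,135),4);snap('top','t2',(50,130,160,120),5)
```

```text
pre t 9.97 p [0.4983 0.3588 0.0424] F [ 0.14  0.13 -0.13] M [ 0.55  0.01 -0.03] w 0.0211
n err -0.0007847872272151832
-0.214 F along -0.23 n -1.48 lat -0.33 ex 0.0006
-0.208 F along -0.06 n -0.56 lat -0.48 ex 0.0006
-0.202 F along 0.62 n -1.25 lat 0.18 ex 0.0005
-0.196 F along -0.42 n -0.51 lat -0.95 ex 0.0005
-0.19 F along 1.47 n -0.42 lat -0.57 ex 0.0005
-0.178 F along -0.8 n -0.91 lat -0.18 ex 0.0006
-0.166 F along -0.3 n -0.99 lat 0.05 ex 0.0006
-0.154 F along -0.03 n -0.77 lat -0.27 ex 0.0006
-0.142 F along 0.04 n -0.83 lat 0.17 ex 0.0006
-0.13 F along 0.15 n -0.69 lat -0.87 ex 0.0006
-0.118 F along 0.4 n -0.95 lat -0.71 ex 0.0006
-0.107 F along -0.54 n -1.07 lat -0.12 ex 0.0006
in t 13.66 p [0.5123 0.2581 0.0935] F [ 0.03  0.11 -1.33] M [0.55 0.02 0.03] w 0.0217
```

View pics/t2.png

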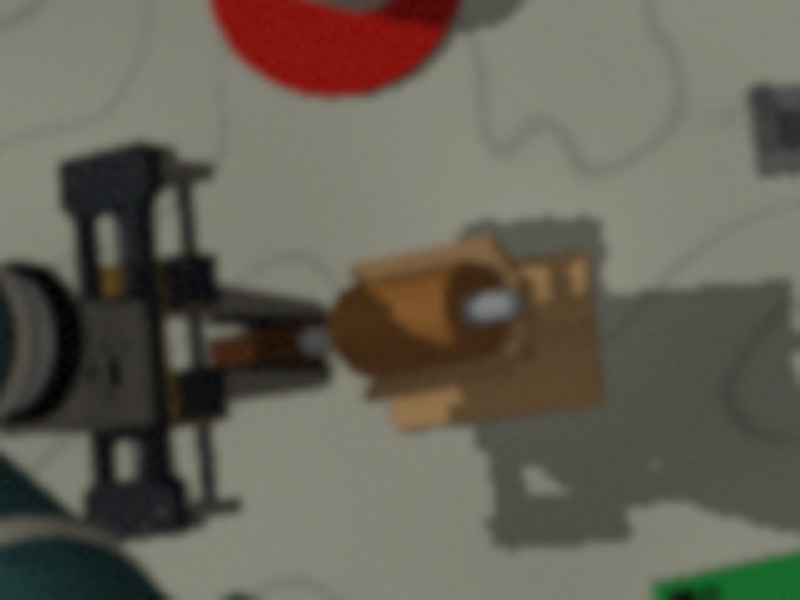

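View pics/t1.png

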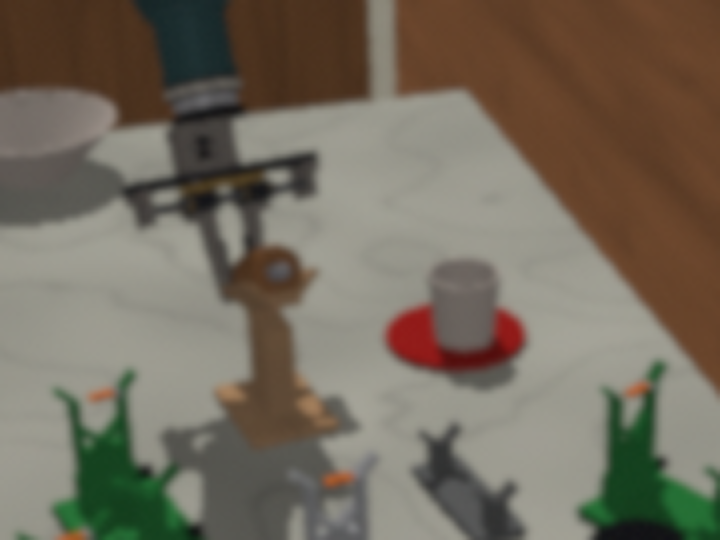

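Threaded: the tip stands out of the upper end (top crop 490,300; side crop 280,270) with no contact forces. I'll lift square to the slope.

Run:
```python
from h import *
R=rot(CY,EL)
def pose(g,y,e):return tcp(g,y,e),rot(y,e)
via=pose(np.array([.497,.16,.31]),SY,np.radians(18))
top=pose(ST-.1*ax(SY,0)+[0,0,.26],SY,np.radians(10))
for nm,v in(('lift',(thr(-.107,.15),R)),('via',via),('top',top)):
    q=solver.inverse_kinematics(*v);print(nm,None if q is None else q.round(2))
F0=env.sense()['wrist_force']
for n in(.004,.012,.03): 
    env.movel(thr(-.107,n),R,rate=.05);print(n,(env.sense()['wrist_force']-F0).round(2))
env.movel(thr(-.107,.15),R,rate=.15);st('lift')
snap('side','l1',(150,60,180,135),4)
```

```text
lift [-0.39  0.64 -0.66  1.52  0.67  1.54 -1.06]
via [ 0.1   0.32 -0.76  1.76  0.51  1.34 -0.66]
top [ 0.67  0.26 -0.67  1.9   0.39  1.04 -0.03]
0.004 [-0.72 -0.52 -0.46]
0.012 [-0.59  0.29  0.04]
0.03 [-1.09 -0.83 -0.66]
lift t 15.78 p [0.5025 0.3257 0.2273] F [-0.01 -0.29 -2.53] M [ 0.65  0.02 -0.04] w 0.0214
```

View pics/l1.png

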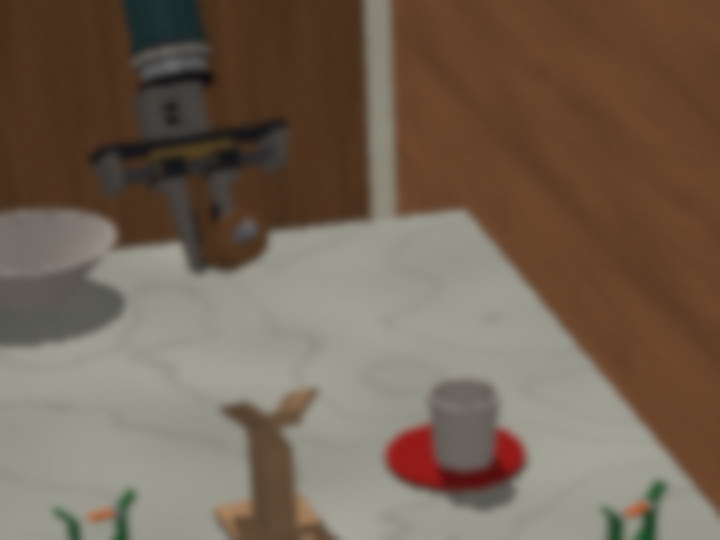

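The barrel hangs on the axle (crop 235,235) and the cradle is empty. I'll carry it to the stand.

Run:
```python
from h import *
def pose(g,y,e):return tcp(g,y,e),rot(y,e)
env.movel(*pose(np.array([.497,.16,.31]),SY,np.radians(18)),rate=.18)
env.movel(*pose(ST-.1*ax(SY,0)+[0,0,.26],SY,np.radians(8)),rate=.18);st('top')
env.movel(*pose(ST-.1*ax(SY,0)+[0,0,.19],SY,np.radians(1)),rate=.08);s=st('lev')
print(np.round(s['ee_pos']-tcp(ST-.1*ax(SY,0)+[0,0,.19],SY,np.radians(1)),4))
snap('side','s1',(180,110,180,135),4);snap('top','s2',(220,140,160,120),5)
for f in('s1.npz','s2.npz'):
    z=np.load(f);q=(z['P'][z['d']>0]-s['ee_pos'])@s['tcp_rot'];c=z['p'][z['d']>0].astype(int)
    m=(q[:,0]>.02)&(q[:,0]<.2)&(abs(q[:,1]+.019)<.04)&(abs(q[:,2])<.04);b=q[m];cc=c[m];print(f,len(b))
    for lo in np.arange(.02,.17,.01):
        k=b[(b[:,0]>=lo)&(b[:,0]<lo+.01)]
        if len(k)>2:print(round(lo,3),len(k),np.median(k,0).round(4),'z',k[:,2].min().round(4),k[:,2].max().round(4),'ytop',np.percentile(k[:,1],5).round(4))
    w=b[(cc[:,0]-cc[:,2]>15)&(np.hypot(b[:,1]+.016,b[:,2])>.018)];print('barrel x',np.percentile(w[:,0],[1,5,95,99]).round(4))
```

```text
top t 18.78 p [ 0.504  -0.132   0.2435] F [-0.47 -0.37 -2.67] M [ 0.25 -0.03 -0.01] w 0.0217
lev t 19.83 p [ 0.5039 -0.1308  0.1717] F [ 0.1  -0.92 -2.03] M [ 0.08 -0.11 -0.02] w 0.0213
[0.0004 0.0002 0.0005]
s1.npz 407
0.02 6 [ 0.0242 -0.0262 -0.0063] z -0.0132 -0.0005 ytop -0.0276
0.05 25 [ 0.0548 -0.0376 -0.0123] z -0.0241 0.0153 ytop -0.0434
0.06 33 [ 0.0654 -0.0359 -0.0148] z -0.0257 0.0154 ytop -0.0427
0.07 30 [ 0.0744 -0.0361 -0.0129] z -0.024 0.017 ytop -0.0433
0.08 29 [ 0.0836 -0.0375 -0.0108] z -0.0247 0.0168 ytop -0.0427
0.09 35 [ 0.0951 -0.037  -0.0132] z -0.0255 0.018 ytop -0.0434
0.1 32 [ 0.1051 -0.0355 -0.0146] z -0.0262 0.023 ytop -0.0432
0.11 43 [ 0.1153 -0.0358 -0.0053] z -0.025 0.0223 ytop -0.0436
0.12 138 [ 0.1243 -0.0228 -0.0042] z -0.0244 0.0238 ytop -0.0408
0.13 13 [ 0.1341 -0.0261 -0.0031] z -0.0118 0.0061 ytop -0.0312
0.14 9 [ 0.147  -0.0248 -0.0002] z -0.0069 0.0054 ytop -0.0276
0.15 11 [ 0.1544 -0.0218 -0.001 ] z -0.0053 0.0029 ytop -0.0273
barrel x [0.0522 0.056  0.1261 0.1292]
s2.npz 542
0.06 22 [ 0.0674 -0.0327 -0.019 ] z -0.0249 -0.0019 ytop -0.0398
0.07 82 [ 0.0752 -0.0374 -0.0028] z -0.0242 0.0232 ytop -0.0416
0.08 84 [ 0.0851 -0.0369 -0.0014] z -0.0248 0.0245 ytop -0.0431
0.09 84 [ 0.095  -0.0381 -0.0027] z -0.0245 0.0229 ytop -0.0437
0.1 84 [ 0.1049 -0.0375 -0.    ] z -0.0237 0.0245 ytop -0.0423
0.11 84 [ 0.1151 -0.0373 -0.001 ] z -0.0245 0.0248 ytop -0.0425
0.12 49 [ 0.1229 -0.0353 -0.0016] z -0.0233 0.0239 ytop -0.0436
0.13 22 [ 0.1353 -0.0246 -0.0004] z -0.007 0.0069 ytop -0.028
0.14 24 [ 0.1446 -0.0255  0.0002] z -0.0066 0.0062 ytop -0.0297
0.15 6 [ 0.1515 -0.0229 -0.0003] z -0.005 0.005 ytop -0.0296
barrel x [0.0653 0.0705 0.1208 0.1231]
```

View pics/s1.png

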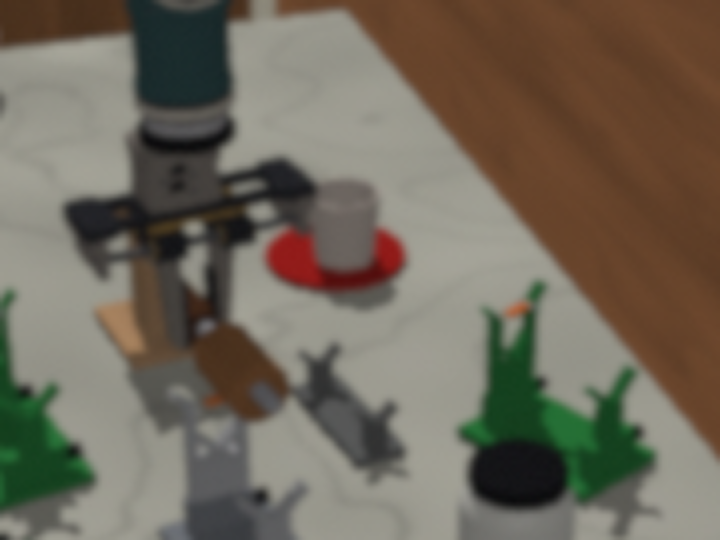

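View pics/s2.png

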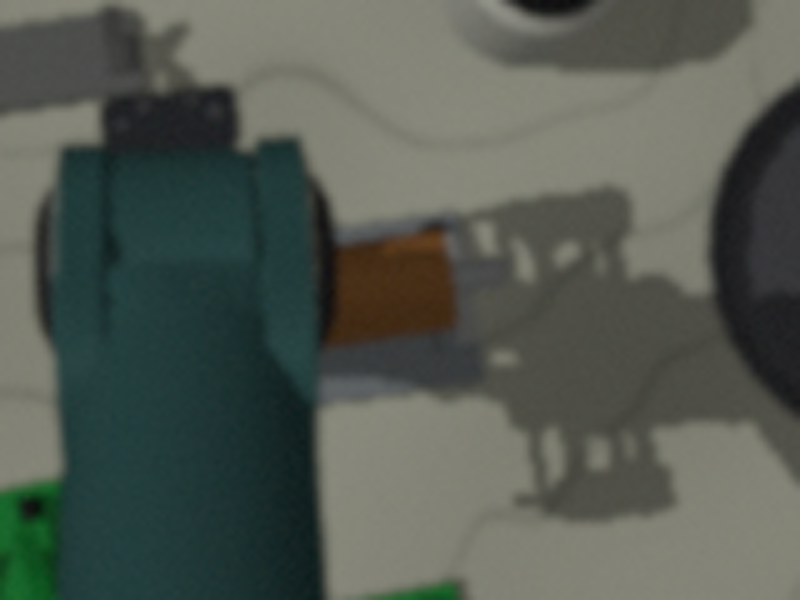

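The barrel is up against the collar (0.052–0.127 m in the tool frame; 0.049–0.125 expected) and the axle is over the forks. Now I'll press down, feeling for the floor.

```bash
cat > press.py <<'E'
from h import *
import sys
z0,z1,step,lim=map(float,sys.argv[1:5])
R=rot(SY,0);B=ST-.1*ax(SY,0)
F0=np.array([-.2,-.4,-2.4])
z=z0
while z>z1+1e-6:
    z=max(z-step,z1);env.movel(tcp(B+[0,0,z],SY,0),R,rate=.03)
    a=env.sense();dF=a['wrist_force']-F0
    print(round(z,4),'t',round(a['t'],2),'zact',round(a['ee_pos'][2]+.019,4),'dF',dF.round(1),'M',a['moment'].round(2))
    if dF[2]>lim or np.linalg.norm(dF[:2])>10: print('STOP');break
E
python3 - <<'E'
from h import *
env.movel(tcp(ST-.1*ax(SY,0)+[0,0,.155],SY,0),rot(SY,0),rate=.08);st()
E
python3 press.py .155 .12 .003 8
```

```text
t 20.52 p [ 0.5033 -0.1304  0.1356] F [-0.9  -0.22 -0.96] M [ 0.16 -0.07  0.03] w 0.0215
0.152 t 20.77 zact 0.1521 dF [0.3 0.9 1.3] M [ 0.05 -0.07  0.  ]
0.149 t 21.02 zact 0.1489 dF [0.2 0.7 0.8] M [ 0.1  -0.11 -0.02]
0.146 t 21.27 zact 0.1458 dF [0.6 0.1 0.6] M [ 0.04 -0.05  0.01]
0.143 t 21.52 zact 0.1428 dF [ 0.2 -0.1  1.2] M [ 0.08 -0.08 -0.01]
0.14 t 21.77 zact 0.14 dF [1.  0.5 2.1] M [-0.   -0.15 -0.02]
0.137 t 22.02 zact 0.1369 dF [0.9 0.3 2.7] M [ 0.04 -0.08  0.01]
0.134 t 22.27 zact 0.1338 dF [-0.5 -0.4  2.7] M [-0.02 -0.02 -0.08]
0.131 t 22.52 zact 0.1308 dF [-0.8  1.5  3. ] M [-0.03  0.09 -0.08]
0.128 t 22.77 zact 0.1277 dF [-0.9  0.6  1.9] M [ 0.02  0.12 -0.02]
0.125 t 23.02 zact 0.1247 dF [-1.1  1.2  1.7] M [-0.06  0.25 -0.08]
0.122 t 23.27 zact 0.1217 dF [-1.6  0.4  1.4] M [ 0.01  0.26 -0.1 ]
0.12 t 23.52 zact 0.1198 dF [-1.1 -0.3  2.3] M [-0.1   0.29 -0.1 ]
```

```bash
python3 press.py .12 .108 .002 7 && python3 press.py .108 .090 .001 7
```

```text
0.118 t 23.77 zact 0.1178 dF [-1.9 -0.4  1.6] M [-0.09  0.24 -0.04]
0.116 t 24.02 zact 0.1158 dF [-2.3  0.2  2.1] M [-0.05  0.32 -0.07]
0.114 t 24.27 zact 0.1138 dF [-1.3 -1.2  0.9] M [-0.03  0.26 -0.04]
0.112 t 24.52 zact 0.1118 dF [-1.6  0.3  1.5] M [-0.04  0.23 -0.07]
0.11 t 24.77 zact 0.1098 dF [-1.6  0.   1.3] M [ 0.01  0.35 -0.01]
0.108 t 25.02 zact 0.1077 dF [-0.9 -0.3  0.7] M [-0.05  0.35 -0.1 ]
0.107 t 25.27 zact 0.1068 dF [-1.7 -1.2  0.4] M [-0.02  0.39 -0.02]
0.106 t 25.52 zact 0.1059 dF [-2.4  0.7  0.8] M [ 0.01  0.38 -0.04]
0.105 t 25.77 zact 0.1047 dF [-2.5  0.5 -0.1] M [ 0.02  0.5  -0.06]
0.104 t 26.02 zact 0.1043 dF [0.3 0.2 0.4] M [ 0.11 -0.11 -0.01]
0.103 t 26.27 zact 0.1031 dF [0.2 0.2 0.5] M [ 0.04 -0.15 -0.03]
0.102 t 26.52 zact 0.1019 dF [ 0.5 -0.2  0.2] M [ 0.05 -0.07  0.  ]
0.101 t 26.77 zact 0.1009 dF [0.5 0.6 0.7] M [ 0.12 -0.09  0.06]
0.1 t 27.02 zact 0.1 dF [0.9 0.4 1. ] M [ 0.03 -0.13 -0.01]
0.099 t 27.27 zact 0.0993 dF [0.9 0.6 1.5] M [ 0.11 -0.39  0.02]
0.098 t 27.52 zact 0.0989 dF [0.1 1.7 9.6] M [ 0.05 -0.05 -0.07]
STOP
```

The keeper's force vanished at 0.104 and the floor stopped the axle at about 0.0985. I'll check with the camera before letting go.

Run:
```python
from h import *
s=st()
snap('side','k1',(200,170,100,110),5);snap('top','k2',(220,140,160,120),5)
for f in('k1.npz','k2.npz'):
    z=np.load(f);q=(z['P'][z['d']>0]-ST)@rot(SY,0);c=z['p'][z['d']>0].astype(int)
    m=(q[:,0]>-.06)&(q[:,0]<.09)&(q[:,1]<-.06)&(q[:,1]>-.16)&(abs(q[:,2])<.006);b=q[m]
    for lo in np.arange(-.07,.09,.01):
        k=b[(b[:,0]>=lo)&(b[:,0]<lo+.01)]
        if len(k)>1:print(f,round(lo,3),len(k),np.median(k,0).round(4))
    o=(c[:,0]-c[:,2]>70)&(abs(q[:,0]+.056)<.02)&(abs(q[:,2])<.04)&(q[:,1]<-.08);print('orange',o.sum(),q[o].mean(0) if o.any() else '', q[o].min(0) if o.any() else '',q[o].max(0)if o.any() else '')
```

```text
t 27.52 p [ 0.5042 -0.1306  0.0799] F [-0.09  1.28  7.17] M [ 0.05 -0.05 -0.07] w 0.0218
k1.npz -0.06 10 [-0.0568 -0.1335  0.0007]
k1.npz -0.05 2 [-0.0482 -0.1348 -0.0002]
k1.npz -0.04 5 [-0.0322 -0.121  -0.0022]
k1.npz -0.03 5 [-2.680e-02 -1.213e-01 -1.000e-04]
k1.npz -0.02 7 [-0.0171 -0.1217  0.0017]
k1.npz -0.01 5 [-0.0023 -0.1231 -0.0022]
k1.npz 0.0 9 [ 0.0047 -0.1214 -0.0002]
k1.npz 0.01 4 [ 0.0163 -0.1222 -0.0006]
k1.npz 0.02 7 [ 0.0264 -0.1232 -0.0013]
k1.npz 0.03 25 [ 0.0368 -0.1138 -0.0019]
k1.npz 0.04 11 [ 0.0461 -0.1109 -0.0015]
k1.npz 0.05 15 [ 0.057  -0.1024 -0.0022]
k1.npz 0.06 39 [ 0.0635 -0.0872 -0.0013]
k1.npz 0.07 4 [ 0.0718 -0.105  -0.0016]
orange 10 [-0.05408832 -0.1350224   0.00361589] [-0.060167   -0.1361253  -0.00407266] [-0.04746857 -0.13326655  0.0099193 ]
k2.npz -0.01 18 [-0.0045 -0.121   0.0002]
k2.npz 0.0 17 [ 0.0044 -0.1218 -0.0007]
k2.npz 0.01 18 [ 1.520e-02 -1.226e-01  1.000e-04]
k2.npz 0.02 16 [ 0.0245 -0.1206  0.0006]
k2.npz 0.03 18 [ 0.0352 -0.1217  0.0003]
k2.npz 0.04 15 [ 0.0453 -0.1057 -0.0004]
k2.npz 0.05 16 [ 0.0545 -0.1058 -0.001 ]
k2.npz 0.06 16 [ 0.0642 -0.1055  0.0011]
orange 0
```

View pics/k1.png

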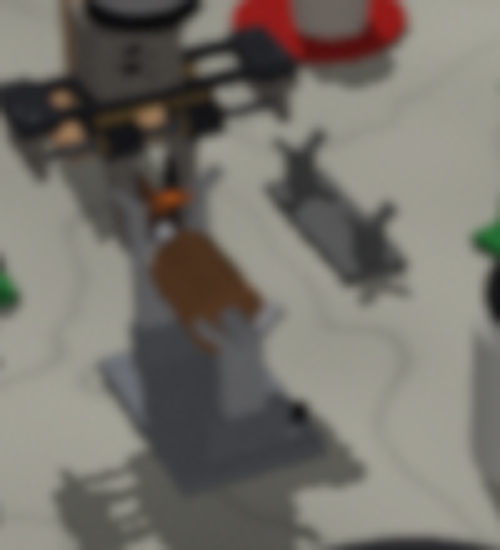

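View pics/k2.png

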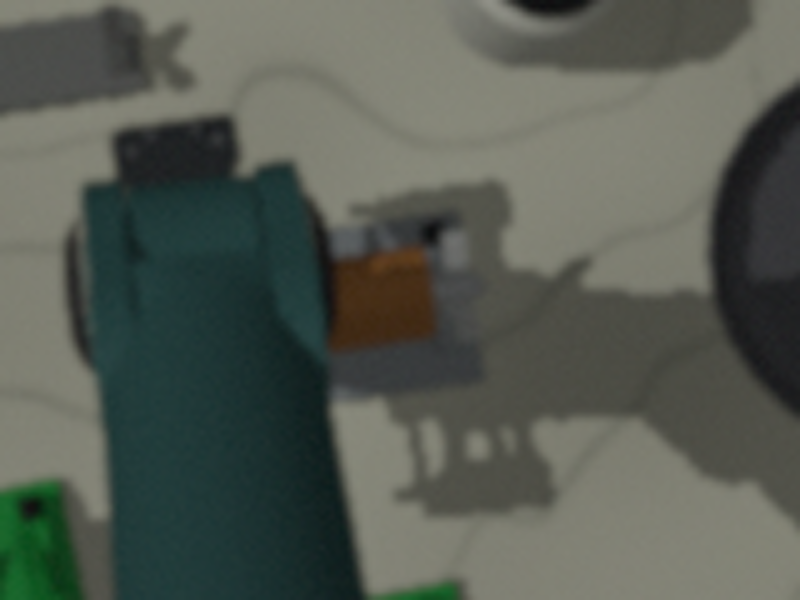

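The orange keeper is level across the slot at z 0.134 (crop 168,200), the bar's top at the V fork is at 0.1055 and the barrel sits between the forks. I'll ease off and release.

Run:
```python
from h import *
env.movel(tcp(ST-.1*ax(SY,0)+[0,0,.0987],SY,0),rot(SY,0),rate=.02);st('ease')
effector.release();s=st('open')
env.movel(s['ee_pos']+[0,0,.12],rate=.15);s=st('up')
env.movel(s['ee_pos']+[-.03,.15,.08],rate=.3);st('away')
snap('side','e1',(200,170,100,110),5);snap('top','e2',(220,140,120,110),5)
for f in('e1.npz','e2.npz'):
    z=np.load(f);q=(z['P'][z['d']>0]-ST)@rot(SY,0);c=z['p'][z['d']>0].astype(int)
    m=(q[:,0]>-.14)&(q[:,0]<.09)&(q[:,1]<-.06)&(q[:,1]>-.16)&(abs(q[:,2])<.005);b=q[m]
    for lo in np.arange(-.14,.09,.01):
        k=b[(b[:,0]>=lo)&(b[:,0]<lo+.01)]
        if len(k)>1:print(f,round(lo,3),len(k),np.median(k,0).round(4))
    o=(c[:,0]-c[:,2]>70)&(abs(q[:,0]+.056)<.012)&(abs(q[:,2])<.04)&(q[:,1]<-.08);print('orange',o.sum(),q[o].mean(0), q[o].min(0),q[o].max(0))
    m=(q[:,0]>-.14)&(q[:,0]<-.065)&(q[:,1]<-.09)&(q[:,1]>-.125)&(abs(q[:,2])<.03)&(c[:,0]-c[:,2]>10);k=q[m];print('handle',len(k),k.mean(0).round(4),np.percentile(k,[1,99],axis=0).round(4))
for n in('axle_grip','axle_tip','barrel_center','canister_mid','skillet','cup_mid'):
    for c in('side','top'):
        print(n,c,[(np.round(r['at'],3).tolist(),round(r['score'],2)) for r in tip_of(c,n)[:2]])
```

```text
ease t 27.88 p [ 0.5041 -0.1306  0.0801] F [1.93 0.3  3.59] M [ 0.03 -0.39  0.01] w 0.0218
open t 28.98 p [ 0.5034 -0.1306  0.0797] F [-0.13  0.39 -0.38] M [-0.03 -0.09  0.05] w 0.0919
up t 29.93 p [ 0.5028 -0.1306  0.1989] F [-0.28 -0.93  0.52] M [-0.03 -0.15 -0.01] w 0.092
away t 30.66 p [0.4725 0.0179 0.278 ] F [-1.33 -0.25  0.29] M [-0.05 -0.06 -0.03] w 0.0916
e1.npz -0.13 2 [-0.1226 -0.1145  0.0005]
e1.npz -0.12 6 [-0.1155 -0.1138  0.0004]
e1.npz -0.11 3 [-0.1087 -0.1124 -0.0031]
e1.npz -0.1 6 [-0.0957 -0.1148 -0.0013]
e1.npz -0.09 2 [-0.0844 -0.1151 -0.0022]
e1.npz -0.08 7 [-0.0727 -0.1142 -0.0033]
e1.npz -0.07 14 [-0.0639 -0.1116 -0.0004]
e1.npz -0.06 7 [-0.0551 -0.1316 -0.0003]
e1.npz -0.03 5 [-2.700e-02 -1.217e-01  1.000e-04]
e1.npz -0.02 6 [-0.0164 -0.1201  0.0009]
e1.npz -0.01 5 [-0.0051 -0.1226 -0.0013]
e1.npz 0.0 6 [ 0.0073 -0.1226 -0.0004]
e1.npz 0.01 6 [ 0.016  -0.1218 -0.0002]
e1.npz 0.02 7 [ 0.0275 -0.122  -0.0009]
e1.npz 0.03 10 [ 0.0385 -0.1169 -0.0021]
e1.npz 0.04 10 [ 0.0436 -0.1115  0.0005]
e1.npz 0.05 8 [ 0.057  -0.1053 -0.0027]
e1.npz 0.06 42 [ 0.0634 -0.086  
[... 1288 characters left out ...]
24 -0.0011] [[-0.1287 -0.1175 -0.0117]
 [-0.072  -0.0954  0.01  ]]
axle_grip side [([0.505, -0.112, 0.103], 0.7)]
axle_grip top [([0.501, -0.115, 0.099], 0.57)]
axle_tip side [([0.528, -0.279, 0.102], 0.42)]
axle_tip top [([0.557, -0.528, 0.002], 0.74), ([0.531, -0.281, 0.101], 0.68)]
barrel_center side [([0.518, -0.214, 0.096], 0.64)]
barrel_center top [([0.522, -0.216, 0.099], 0.73)]
canister_mid side [([0.708, -0.316, 0.064], 0.61), ([0.518, -0.217, 0.096], 0.25)]
canister_mid top [([0.711, -0.312, 0.063], 0.77)]
skillet side [([0.56, -0.528, 0.002], 0.89)]
skillet top [([0.56, -0.529, -0.001], 0.57)]
cup_mid side []
cup_mid top [([0.74, 0.277, 0.047], 0.69), ([0.503, -0.114, 0.1], 0.53)]
```

View pics/e1.png

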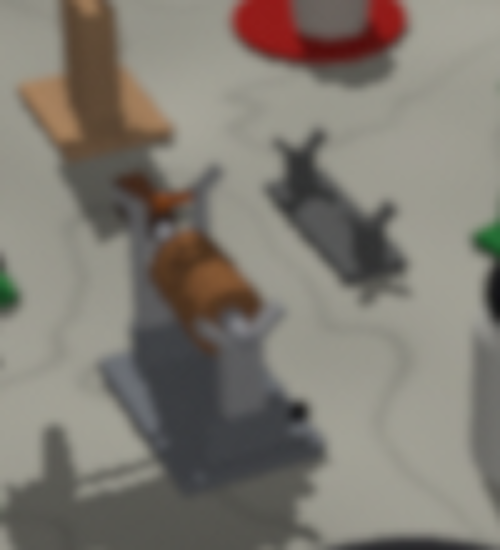

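View pics/e2.png

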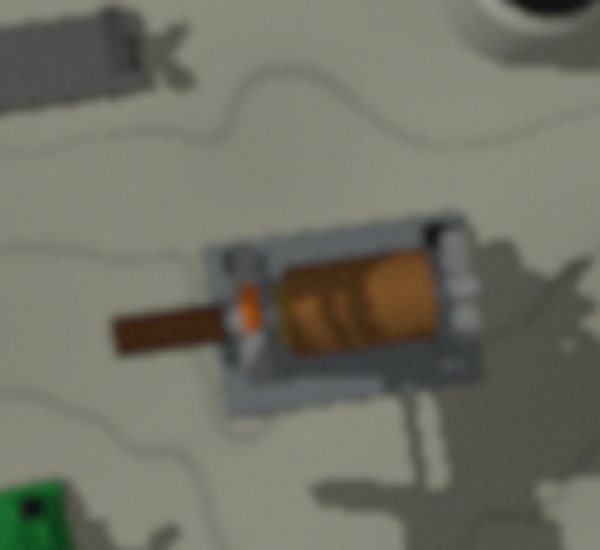

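The pictures show the handle at −0.10 m, the axle level in both forks, the barrel between them and the keeper flat above the journal. The bystanders haven't moved.

```bash
python3 -c "
from h import *
env.pause(.3);st();print(workorder.finish_job())"
```

```text
t 31.66 p [0.4728 0.0194 0.279 ] F [-0.74 -0.76 -0.54] M [-0.04 -0.13 -0.01] w 0.0917
the job is handed in; nothing more can be done
None
```

The pastry roller is assembled and seated in the grey stand, and I handed the job in at about 32 s; no verdict is reported. I threaded the axle up through the barrel with no noticeable contact force, lifted the barrel out square to the slope and carried it over. I then pressed the axle in until it bottomed, with about 10 N of floor reaction, eased off and let go.

**Last checks:**
- **Axle:** it lies level at about z = 0.099 m. The handle centre is about −0.10 m along the stand and within 1 mm sideways.
- **Keeper:** its opening force vanished at 0.104 m as it snapped shut. It now shows level above the journal, at about z = 0.133 m.
- **Barrel:** it sits between the forks, against the collar. I saw no sign of the gripper touching it.
- **Bystanders:** the canister, skillet and cup were found within about 4 mm of their starting places.

**Disagreements:**
- The networks gave some false hits: one axle tip on the skillet, and weaker ones for the cup and canister on the roller.
- The side camera missed the cup in the final check, so only the top camera confirms it.

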